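Lock the meal carrier's hold-down bar with its hairpin clip

ROBOT

A 6-joint arm with a two-finger parallel gripper is mounted at the origin on the work surface. World frame = base frame: x ahead of the robot, y to its left, z up, the work surface at z = 0. Lengths are in mm, angles in rad, forces in N, time in s.
With the tool pointing down it reaches from about 350 to 875 mm from the base axis. Payload 4.2 kg.
Tool frame: the origin (TCP) lies midway between the tips of the shut fingers; the grasp point (between the pads) lies 19 mm behind it (tcp_to_grasp is the distance from the TCP to the grasp point, in mm); z points along the fingers, y is the line along which they close (so a half turn about z gives the same grasp; the last joint's range is limited). The gripper opens to 85 mm and grips with 20 to 120 N. Pads are 22 mm wide; open, the fingers measure 114 mm over their backs; the gripper's body (76 mm by 85 mm) begins 54 mm behind the grasp point. The pads swing forward as they close: fully open they stand 13 mm farther back than shut.
Start: joints at [1.418, 0.385, 0.008, 0, -1.194, -0.259], TCP at [250.129, 572.743, 231.312] pointing down, gripper open.
Joint ranges: [-3.14, 3.14], [-1.21, 2.06], [-1.07, 1.41], [-3.16, 2.05], [-2.99, -0.16], [-3.1, 3.1]. Speed limits (rad/s): [2.79, 2.79, 3.14, 3.14, 3.14, 3.14].

INTERFACE

Orientations are given as a unit quaternion [x, y, z, w].
In Python, from bench import read_state, get_image, job_done, tcp_to_grasp gives the robot as it stands.
- The arm moves only by the tool jog_arm, never from a script. Its argument "plan" is a list of rows, each a list of 3 entries, a list of its own where there are three numbers: the finger opening in mm, from 0 to 85.4, then the shift along the tool's x, y, z as a fraction of full scale, then the turn, a rotation vector about the tool's x, y, z as a fraction of full scale. A call has 1 to 10 rows; each row is the pose to reach, as a shift and turn from the pose commanded when the call began, along the tool's axes at that moment; what a row does not reach only later rows make up. Full scale, the value 1, is 0.1 m for a shift and 60 degrees for a turn. A row lasts 1/8 s, in which the tool goes at most 62.5 mm and 10.7 degrees, less where a joint would pass 70% of its speed; a pose out of reach is approached as far as the arm can. A call with a number of a shift or a turn outside -1 to 1 is refused whole. A call with a gripper value outside its range is refused whole. The fingers move at their own pace and stop on an object; the grip force is fixed at half the most. Time passes only in rows, so rows that repeat a pose let the fingers close. It gives the time, the measured TCP pose, the force, the opening and the grip force at its end, in the units of the state.
- read_state(): the state, without advancing time (a new reading comes with each control period).
- get_image(name): name is "scene" or "top"; returns a dict with "img" (384x512x3 uint8, red, green, blue), "range_z" (384x512 float32, mm along the optical axis (not along the pixel's ray), 0 where there is no reading), "intrinsics" (3x3 intrinsics, pixels), "extrinsics" (4x4, takes a point from camera to world coordinates). Camera axes: x right, y down, z forward; pixel columns grow to the right and rows downward; lengths in mm; the calibration is good to about 2 mm. A picture is of the moment at which its call begins.
- job_done(): hands the job in; it is judged then, once.
The state is a dict: "clock": time; "joints": joint angles; "joint_vel": joint speeds; "joint_efforts": joint torques, N m; "position": TCP position; "ee_rot": TCP orientation; "contact_force": force on the tool from outside, world axes, zero at the start; "wrist_torque": the same for the moment, N m; "gripper_width": finger opening in mm; "grasp_force": force on a finger pad.
Only numpy, scipy, OpenCV 4.12 (cv2) and the standard library are available. Lean on these libraries where they do the work, as an engineer would, in place of code of your own. Each camera call takes 0.05 s, during which the arm holds its last target. There are 200 camera calls.

TASK

Push the carrier's hold-down bar right down so that the stud comes through its eye, then pick up the hairpin clip by its black tab and slide its straight leg through the stud's cross-hole, from the robot's side, until the sprung leg snaps round the stud and hugs it; then let go. Thread it gently, feeling for the height of the hole, which differs from stud to stud, and easing off when it is home: do not ram or wrench the stud with the clip, and leave the sprayer and soup tubs where they stand.

Things in the scene. Friction and masses are not known exactly. Their poses are not given: they have to be found in the camera images.
- stud_foot (a point): Middle of the top of the lower-y post of the fixed meal carrier, 90 mm above the table (z up). An upright steel stud, 20 mm thick, is screwed into it here, up to 2 mm off in y and to a depth that differs: the axis of its 7 mm cross-hole (chamfered mouths), level along this x, is 12 to 30 mm above this point, always 21 mm below the stud's flat top. The robot is on the -x side, clear above the 8 mm tray plate.
- hold_bar (a joint): Angle of the hold-down bar, flat steel 34 x 6 mm. Level hinge axis along stud_foot's x, 250 mm from it in +y and 3 mm above it, in the bar's mid-plane. 0 = down, stud through the eye near its end; positive = raised. Stiff hinge: stays where left, 1 to 4 N at bar_press pushes it down, no spring back.
- bar_press (a point): Point on the bar's top face, on its middle line, 190 mm from the hinge (60 mm short of the stud), 3 mm above the mid-plane: a place to push it down. y runs along the bar towards the hinge, z out of the top face.
- clip_grip (a point): Centre of the black finger tab of the loose steel hairpin clip lying flat on the table: tab 26 long (x), 12 wide (y), 30 mm high (z), underside level with that of the 5 mm wire. x points to the legs' free ends, z up. The straight leg is parallel to x, 6 mm to -y of the tab's centre, 12.5 mm below it, its blunt end 79 mm ahead. The sprung leg is on the +y side, its end flared. About 60 g.
- clip_seat (a point): Point on the axis of the clip's straight leg (axes as clip_grip), 49 mm ahead of the tab's centre, that lies in the middle of the hole when the clip is home: the hollow of the sprung leg has snapped round the stud and the loop meets it as a solid stop. From 26 mm short of home the sprung leg rides over the stud: 5 to 15 N; from 8 mm short it eases and closes; solid stop about 1 mm past home.
- clip_tip (a point): Blunt end of the clip's straight leg (5 mm wire), 30 mm ahead of clip_seat along x.
- clip_spring (a joint): Angle by which the sprung leg is spread: about 0 when free or hugging the stud, 0.1 while its narrow part rides over the stud.
- clip: The clip itself; origin on its underside, 2.5 mm below clip_seat; axes as clip_grip.
- sprayer: Bystander: green pump sprayer, 88 mm across, 204 mm tall, loose; origin at the centre of its underside.
- tub_a: Bystander: lidded soup tub, 98 mm across, 62 mm tall, loose; origin at the centre of its underside.
- tub_b: Bystander: a second such soup tub.
- carrier: Fixed meal carrier: tray plate 150 (x) by 310 (y) by 8 mm, origin under its centre; stud_foot at 0, -125, 90 mm in its frame. Two stacked meal boxes, 135 by 175 mm, top at 84 mm, stand at its centre under the bar.
Things that resemble listed ones, but are neither listed nor needed, are in the scene too. What is meant by the clip is not orange, and is the smaller of those in its own colour.

How it is judged:
By the outcome, as a careful person would: the job done as asked, in the order asked, and still so for the second after the job is handed in, with the robot touching nothing.
It also fails if it takes over 72 s, if anything falls off the work surface, if the arm or the gripper's body presses on something with over 40 N, if the wrist force passes 120 N, or if a joint passes its speed limit or range.

## Working session

There is one attempt and no reset: what is moved stays moved. The work goes in short steps, Python scripts to look and compute and a tool call to move; the robot and the scene stay as the last step left them, time stands still between calls to the robot, and variables do not carry over. Pictures are saved under pics/ and viewed, at most 10 in all, crops included, and the job is handed in when it is done.

Besides the shell and the picture viewer there is one more tool, called after "Call:" by a JSON object that holds its "name" and its "arguments", one argument or row to a line. jog_arm: Moves the arm, as the interface text tells. Its arguments: {"type":"object","properties":{"plan":{"type":"array"}},"required":["plan"]}

```bash
mkdir -p pics; ls; python3 - <<'E'
from bench import *
import numpy as np,cv2
for n in("scene","top"):
    d=get_image(n);np.savez(f"{n}0.npz",**d);cv2.imwrite(f"pics/{n}0.png",d["img"][:,:,::-1])
    print(n,d["intrinsics"].tolist(),np.round(d["extrinsics"],3).tolist(),(d["range_z"]>0).mean())
s=read_state();print(s,tcp_to_grasp)
E
```

```text
pics
scene [[384.71141833013684, 0.0, 257.14253820772444], [0.0, 384.71141833013684, 187.1185150130142], [0.0, 0.0, 1.0]] [[0.771, 0.465, -0.435, 960.495], [0.637, -0.565, 0.525, -517.095], [-0.001, -0.682, -0.732, 815.806], [0.0, 0.0, 0.0, 1.0]] 0.9962259928385416
top [[452.2339094298221, 0.0, 252.18253545720634], [0.0, 452.2339094298221, 197.49509601279365], [0.0, 0.0, 1.0]] [[0.02, -0.996, 0.086, 391.681], [-1.0, -0.019, 0.006, -0.745], [-0.005, -0.086, -0.996, 1369.24], [0.0, 0.0, 0.0, 1.0]] 0.9959259033203125
{'clock': 0.1, 'joints': array([ 1.41756818e+00,  3.85502817e-01,  6.79580739e-03, -4.60378435e-04,
       -1.19401275e+00, -2.58594165e-01]), 'joint_vel': array([ 0.00127831, -0.00110393,  0.00409428,  0.00221317, -0.00105223,
       -0.0003643 ]), 'joint_efforts': array([-4.83778458e-04, -3.93321168e+01,  1.88928688e+01,  4.19796824e+00,
       -2.60387140e-03,  4.58045633e-06]), 'position': array([249.94851741, 572.28520807, 230.32627105]), 'ee_rot': array([ 9.78857260e-01, -2.04542157e-01, -1.63020885e-04,  9.71651415e-04]), 'contact_force': array([-0.30180265,  0.08905784, -0.4498831 ]), 'wrist_torque': array([ 0.0521312 , -0.00673837,  0.02344326]), 'grasp_force': 0.0, 'gripper_width': 85.12990882099547} 18.700000000000003
```

View pics/scene0.png

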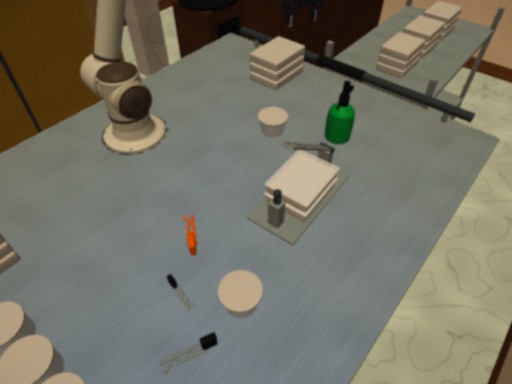

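View pics/top0.png

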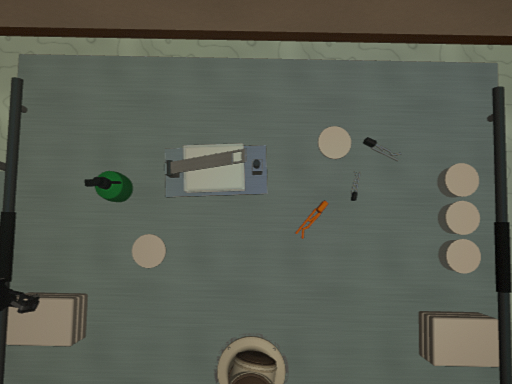

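The pictures show:
- **Clip:** the small black-tabbed clip has its tab at top (354,197) and scene (172,280). Its legs point to +x.
- **Stud:** top (257,163), scene (278,195).
- **Bar:** raised, running from its hinge at top (170,168) to its end at (243,156).
- **Sprayer:** top (114,186).
- **Tubs:** top (335,142) and (149,251).

```bash
cat > h.py <<'E'
import numpy as np,cv2
def load(n):
    d=np.load(n);return {k:d[k] for k in d}
def cloud(d):
    K=d["intrinsics"];h,w=d["range_z"].shape;u,v=np.meshgrid(np.arange(w),np.arange(h));z=d["range_z"]
    P=np.stack([(u-K[0,2])/K[0,0]*z,(v-K[1,2])/K[1,1]*z,z],-1);E=d["extrinsics"]
    return P@E[:3,:3].T+E[:3,3]
def crop(d,x0,y0,x1,y1,s,f):
    c=d["img"][y0:y1,x0:x1,::-1];return cv2.resize(c,None,fx=s,fy=s,interpolation=cv2.INTER_CUBIC)
E
python3 - <<'E'
from h import *
t=load("top0.npz");s=load("scene0.npz");T=cloud(t);S=cloud(s)
a=crop(t,150,130,280,210,6,0);b=crop(t,330,160,380,210,6,0)
c=crop(s,240,130,360,240,6,0);e=crop(s,155,265,205,315,6,0)
W=np.zeros((600,800,3),np.uint8)
def put(i,x,y,w,h):W[y:y+h,x:x+w]=cv2.resize(i,(w,h))
put(a,0,0,488,300);put(b,490,0,300,300);put(c,0,302,325,298);put(e,490,302,298,298)
cv2.imwrite("pics/c.png",W)
for n,C,d in(("T",T,t),("S",S,s)):
    m=d["img"].astype(int);
    # dark tabs
    dark=(m.max(-1)<60)
    reg=(C[...,0]>350)&(C[...,0]<750)&(C[...,1]>-500)&(C[...,1]<-80)&(C[...,2]<60)&(C[...,2]>-15)
    k,l,st,ce=cv2.connectedComponentsWithStats((dark&reg).astype(np.uint8))
    for i in range(1,k):
        if st[i,4]>10: 
            q=C[l==i];print(n,ce[i].round(1),st[i].tolist(),np.median(q,0).round(1),q.min(0).round(),q.max(0).round())
    # plate region points by height
    reg=(C[...,0]>380)&(C[...,0]<650)&(C[...,1]>-60)&(C[...,1]<330)
    for lo,hi in((4,14),(75,92),(92,130),(130,170),(170,230),(230,300)):
        q=C[reg&(C[...,2]>lo)&(C[...,2]<hi)]
        if len(q):print(n,lo,hi,len(q),np.percentile(q,[1,50,99],axis=0).round().tolist())
for u,v in((335,142),(149,251),(114,186)):print("by",T[v,u].round())
for y in range(150,176,2):print([tuple(T[y,x].round().astype(int)) for x in range(246,266,3)])
E
```

```text
T [369.4 141.9] [363, 137, 14, 11, 88] [ 680.2 -340.5   34.7] [ 670. -357.    1.] [ 693. -327.   43.]
T [353.6 195.9] [351, 191, 6, 10, 45] [ 517.2 -294.6   25.2] [ 505. -302.   -3.] [ 535. -290.   37.]
T 4 14 1677 [[389.0, -51.0, 4.0], [544.0, 96.0, 7.0], [648.0, 325.0, 13.0]]
T 75 92 2069 [[521.0, -16.0, 77.0], [570.0, 117.0, 83.0], [649.0, 231.0, 90.0]]
T 92 130 290 [[560.0, -10.0, 93.0], [586.0, 223.0, 109.0], [606.0, 255.0, 130.0]]
T 130 170 237 [[569.0, -5.0, 130.0], [586.0, 170.0, 149.0], [602.0, 200.0, 170.0]]
T 170 230 392 [[571.0, 58.0, 171.0], [590.0, 101.0, 202.0], [607.0, 146.0, 230.0]]
T 230 300 133 [[576.0, 23.0, 230.0], [593.0, 36.0, 249.0], [609.0, 65.0, 259.0]]
S [171.8 281. ] [167, 275, 10, 13, 75] [ 527.3 -300.    27.1] [ 510. -305.    7.] [ 536. -291.   31.]
S [208.2 340.9] [200, 333, 17, 17, 197] [ 689.5 -346.6   35.7] [ 675. -361.    7.] [ 699. -329.   42.]
S 4 14 868 [[385.0, -36.0, 4.0], [608.0, -1.0, 7.0], [649.0, 289.0, 13.0]]
S 75 92 2352 [[527.0, -19.0, 77.0], [593.0, 111.0, 83.0], [649.0, 233.0, 90.0]]
S 92 130 188 [[566.0, -13.0, 93.0], [600.0, 0.0, 109
[... 3723 characters left out ...]
.int64(-16), np.int64(91)), (np.int64(592), np.int64(-26), np.int64(12))]
[(np.int64(586), np.int64(28), np.int64(5)), (np.int64(586), np.int64(19), np.int64(6)), (np.int64(580), np.int64(9), np.int64(53)), (np.int64(578), np.int64(1), np.int64(67)), (np.int64(578), np.int64(-8), np.int64(67)), (np.int64(579), np.int64(-17), np.int64(60)), (np.int64(587), np.int64(-27), np.int64(9))]
[(np.int64(580), np.int64(28), np.int64(9)), (np.int64(580), np.int64(19), np.int64(5)), (np.int64(580), np.int64(10), np.int64(5)), (np.int64(578), np.int64(1), np.int64(26)), (np.int64(579), np.int64(-8), np.int64(18)), (np.int64(579), np.int64(-17), np.int64(19)), (np.int64(580), np.int64(-27), np.int64(12))]
```

View pics/c.png

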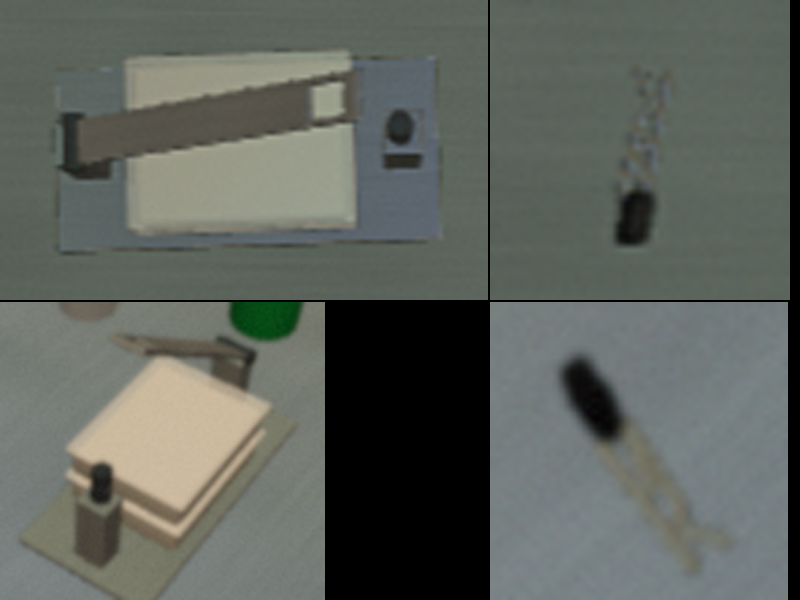

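```bash
cat >> h.py <<'E'
def ray(d,u,v):
    K=d["intrinsics"];E=d["extrinsics"];r=E[:3,:3]@np.array([(u-K[0,2])/K[0,0],(v-K[1,2])/K[1,1],1]);return E[:3,3],r
def plane(d,u,v,z):
    o,r=ray(d,u,v);return o+r*(z-o[2])/r[2]
def tri(*a):
    A=np.zeros((3,3));b=np.zeros(3)
    for d,u,v in a:
        o,r=ray(d,u,v);r=r/np.linalg.norm(r);M=np.eye(3)-np.outer(r,r);A+=M;b+=M@o
    return np.linalg.solve(A,b)
E
python3 - <<'E'
from h import *
t=load("top0.npz");s=load("scene0.npz");T=cloud(t);S=cloud(s)
A=lambda x,y:(150+x/3.754-.5,130+y/3.75-.5)
B=lambda x,y:(330+(x-490)/6-.5,160+y/6-.5)
C=lambda x,y:(240+x/2.708-.5,130+(y-302)/2.709-.5)
D=lambda x,y:(155+(x-490)/5.96-.5,265+(y-302)/5.96-.5)
P=[plane(t,*A(x,y),8) for x,y in((57,70),(437,57),(440,241),(60,252))]
print("plate",np.round(P,1).tolist(),np.mean(P,0).round(1))
P=np.array(P);e=[P[0]-P[1],P[3]-P[2]];print("yaw",[np.arctan2(-v[0],v[1]) for v in e],[np.linalg.norm(v) for v in e])
P=[plane(s,*C(x,y),8) for x,y in((22,538),(155,600),(296,425))];print("plateS",np.round(P,1).tolist())
# stud top
m=(T[...,2]>118)&(T[...,2]<142)&(abs(T[...,1]+3)<14)&(abs(T[...,0]-594)<20)
q=T[m];print("studtop",len(q),np.median(q,0),q.mean(0),np.percentile(q,[5,95],axis=0).round(1))
m=(S[...,2]>118)&(S[...,2]<146)&(abs(S[...,1]+3)<16)&(abs(S[...,0]-594)<20)
q=S[m];print("studS",len(q),np.median(q,0),np.percentile(q[:,2],[50,80,90,95]))
print("stud tri",tri((t,*A(400,121)),(s,*C(101,467))), plane(t,*A(400,121),129),plane(s,*C(101,467),129))
# hinge
print("hinge",[plane(t,*A(x,y),110).round() for x,y in((72,141),)])
# bar fit
m=(T[...,0]>560)&(T[...,0]<620)&(T[...,1]>20)&(T[...,1]<225)&(T[...,2]>120)&(T[...,2]<275)
q=T[m];print("bar",len(q),np.polyfit(q[:,1],q[:,2],1),np.polyfit(q[:,1],q[:,0],1),q[:,1].min(),q[:,2].max())
# clip
print("tabtop T",plane(t,*B(635,218),30),"S",plane(s,*D(582,370),30),plane(s,*D(592,398),15))
print("tab tri",tri((t,*B(635,218)),(s,*D(590,393))))
print("free end straight T",plane(t,*B(668,74),2.5),plane(t,*B(636,74),2.5),"S",plane(s,*D(692,571),2.5),plane(s,*D(727,543),2.5))
print("leg starts S",plane(s,*D(600,445),2.5),plane(s,*D(628,430),2.5))
E
```

```text
plate [[654.4, 277.7, 8.0], [671.0, -31.0, 8.0], [520.7, -36.0, 8.0], [505.9, 269.9, 8.0]] [588.  120.2   8. ]
yaw [np.float64(0.05346513654047209), np.float64(0.04835399825907946)] [np.float64(309.1492483931851), np.float64(306.2390297205527)]
plateS [[529.6, -36.6, 8.0], [674.4, -13.6, 8.0], [658.2, 273.4, 8.0]]
studtop 41 [594.77923493  -1.83653868 128.0900949 ] [594.43569934  -2.40415508 127.81441455] [[586.1 -10.  122.8]
 [602.8   6.6 131.6]]
studS 57 [600.45534487  -5.92992814 125.85696848] [125.85696848 127.59477745 128.2395938  128.85520199]
stud tri [597.01553462  -2.2712323  129.95232679] [597.68452373  -1.81072544 129.        ] [596.05665317  -2.08013257 129.        ]
hinge [array([581., 244., 110.])]
bar 803 [ -0.72719801 274.87922265] [-5.07748150e-02  5.94417634e+02] 23.37741632918752 262.6465634455426
tabtop T [ 517.38151698 -293.7092123    30.        ] S [ 516.50700486 -295.45631773   30.        ] [ 520.30822563 -296.99925396   15.        ]
tab tri [ 518.75081312 -296.54626882   16.4304445 ]
free end straight T [ 593.66906419 -316.41611853    2.5       ] [ 593.36031421 -300.19582837    2.5       ] S [ 596.6418822  -318.41421467    2.5       ] [ 598.69416905 -302.28688077    2.5       ]
leg starts S [ 531.21315352 -305.34259692    2.5       ] [ 534.82510632 -294.01470991    2.5       ]
```

Call:
{"name": "jog_arm", "arguments": {
  "plan": [
    [0, [1, 0.61, -0.6], [0, 0, -0.393]],
    [0, [1, 0.61, -0.6], [0, 0, -0.393]],
    [0, [1, 0.61, -0.6], [0, 0, -0.393]],
    [0, [1, 0.61, -0.6], [0, 0, -0.393]]
  ]
}}

```text
clock: 0.6
position: [317.7, 476.2, 291.5]
ee_rot: [1.0, -0.001, -0.0, -0.0]
contact_force: [-0.4, 0.7, -0.2]
gripper_width: 12.3
grasp_force: 0.0
```

Call:
{"name": "jog_arm", "arguments": {
  "plan": [
    [0, [0.7, 1, 0], [0, 0, 0]],
    [0, [0.7, 1, 0], [0, 0, 0]],
    [0, [0.7, 1, 0], [0, 0, 0]]
  ]
}}

```text
clock: 0.98
position: [388.2, 374.6, 290.5]
ee_rot: [1.0, -0.002, -0.001, 0.001]
contact_force: [-0.3, 0.4, 0.1]
gripper_width: 0.0
grasp_force: 0.0
```

Call:
{"name": "jog_arm", "arguments": {
  "plan": [
    [0, [0.7, 1, 0], [0, 0, 0]],
    [0, [0.7, 1, 0], [0, 0, 0]],
    [0, [0.7, 1, 0], [0, 0, 0]]
  ]
}}

```text
clock: 1.35
position: [458.2, 275.3, 290.3]
ee_rot: [1.0, -0.002, -0.001, 0.001]
contact_force: [0.2, -0.1, -0.8]
gripper_width: -0.2
grasp_force: 0.0
```

Call:
{"name": "jog_arm", "arguments": {
  "plan": [
    [0, [0.7, 1, 0], [0, 0, 0]],
    [0, [0.7, 1, 0], [0, 0, 0]],
    [0, [0.7, 1, 0], [0, 0, 0]]
  ]
}}

```text
clock: 1.72
position: [528.3, 175.8, 290.0]
ee_rot: [1.0, -0.002, -0.001, 0.001]
contact_force: [-0.5, 0.7, 0.1]
gripper_width: -0.3
grasp_force: 0.0
```

Call:
{"name": "jog_arm", "arguments": {
  "plan": [
    [0, [0.62, 0.9, 0], [0, 0, 0]],
    [0, [0.62, 0.9, 0], [0, 0, 0]],
    [0, [0.62, 0.9, 0.4], [0, 0, 0]],
    [0, [0.62, 0.9, 0.5], [0, 0, 0]]
  ]
}}

```text
clock: 2.22
position: [587.6, 88.1, 237.9]
ee_rot: [1.0, 0.0, -0.003, 0.001]
contact_force: [0.2, -0.0, 0.4]
gripper_width: 0.1
grasp_force: 0.0
```

Call:
{"name": "jog_arm", "arguments": {
  "plan": [
    [0, [0, 0, 0.1], [0, 0, 0]],
    [0, [0, 0, 0.2], [0, 0, 0]],
    [0, [0, 0, 0.3], [0, 0, 0]],
    [0, [0, 0, 0.4], [0, 0, 0]],
    [0, [0, 0, 0.5], [0, 0, 0]],
    [0, [0, 0, 0.6], [0, 0, 0]],
    [0, [0, 0, 0.7], [0, 0, 0]],
    [0, [0, 0, 0.8], [0, 0, 0]],
    [0, [0, 0, 0.9], [0, 0, 0]],
    [0, [0, 0, 1], [0, 0, 0]]
  ]
}}

```text
clock: 3.48
position: [589.2, 86.7, 140.6]
ee_rot: [1.0, -0.0, -0.0, 0.0]
contact_force: [0.7, -1.0, 1.6]
gripper_width: 0.3
grasp_force: 0.7
```

Call:
{"name": "jog_arm", "arguments": {
  "plan": [
    [0, [0, 0, 0.1], [0, 0, 0]],
    [0, [0, 0, 0.2], [0, 0, 0]],
    [0, [0, 0, 0.3], [0, 0, 0]],
    [0, [0, 0, 0.38], [0, 0, 0]],
    [0, [0, 0, 0.41], [0, 0, 0]],
    [0, [0, 0, 0.43], [0, 0, 0]],
    [0, [0, 0, 0.44], [0, 0, 0]]
  ]
}}

```text
clock: 4.35
position: [589.1, 86.7, 97.3]
ee_rot: [1.0, -0.0, -0.0, 0.0]
contact_force: [-1.1, -0.8, 1.7]
gripper_width: -0.1
grasp_force: 0.7
```

Call:
{"name": "jog_arm", "arguments": {
  "plan": [
    [0, [0, 0, 0.01], [0, 0, 0]],
    [0, [0, 0, 0.02], [0, 0, 0]],
    [0, [0, 0, 0.025], [0, 0, 0]]
  ]
}}

```text
clock: 4.72
position: [589.2, 86.8, 96.0]
ee_rot: [1.0, 0.0, 0.0, 0.0]
contact_force: [-3.7, -0.9, 8.6]
gripper_width: 0.1
grasp_force: 4.4
```

Call:
{"name": "jog_arm", "arguments": {
  "plan": [
    [0, [0, 0, 0.005], [0, 0, 0]],
    [0, [0, 0, 0.01], [0, 0, 0]],
    [0, [0, 0, 0.015], [0, 0, 0]]
  ]
}}

```text
clock: 5.1
position: [589.3, 86.8, 96.0]
ee_rot: [1.0, 0.0, 0.0, 0.0]
contact_force: [-6.2, 0.1, 14.6]
gripper_width: 0.1
grasp_force: 7.6
```

Call:
{"name": "jog_arm", "arguments": {
  "plan": [
    [0, [0, 0, -0.5], [0, 0, 0]],
    [0, [0, 0, -1], [0, 0, 0]],
    [0, [-0.18, 1, -1], [0, 0, 0]],
    [0, [-0.18, 1, -1], [0, 0, 0]]
  ]
}}

```text
clock: 5.6
position: [571.1, -14.2, 194.1]
ee_rot: [1.0, -0.0, 0.001, -0.001]
contact_force: [0.6, -0.0, -0.6]
gripper_width: 0.1
grasp_force: 0.0
```

Call:
{"name": "jog_arm", "arguments": {
  "plan": [
    [40, [-0.18, 1, 0], [0, 0, 0]],
    [40, [-0.18, 1, 0], [0, 0, 0]],
    [40, [-0.18, 1, 0], [0, 0, 0]]
  ]
}}

```text
clock: 5.98
position: [552.7, -115.3, 193.2]
ee_rot: [1.0, -0.002, 0.0, -0.0]
contact_force: [0.8, -0.3, -0.2]
gripper_width: 39.7
grasp_force: 0.0
```

Call:
{"name": "jog_arm", "arguments": {
  "plan": [
    [40, [-0.18, 1, 0], [0, 0, 0]],
    [40, [-0.18, 1, 0], [0, 0, 0]],
    [40, [-0.18, 1, 0], [0, 0, 0]]
  ]
}}

```text
clock: 6.35
position: [535.1, -214.4, 193.0]
ee_rot: [1.0, -0.002, 0.0, -0.0]
contact_force: [-1.2, 0.7, -0.1]
gripper_width: 39.8
grasp_force: 0.0
```

```bash
python3 - <<'E'
from bench import *
from h import *
W=np.zeros((600,800,3),np.uint8)
for n,r1,r2,x in(("top",(150,130,280,210),(325,155,385,215),0),("scene",(240,130,360,240),(155,265,205,315),400)):
    d=get_image(n);np.savez(f"{n}1.npz",**d)
    for r,y in((r1,0),(r2,300)):
        c=d["img"][r[1]:r[3],r[0]:r[2],::-1];s=min(398/c.shape[1],298/c.shape[0]);c=cv2.resize(c,None,fx=s,fy=s,interpolation=cv2.INTER_CUBIC)
        W[y:y+c.shape[0],x:x+c.shape[1]]=c;print(n,r,s)
cv2.imwrite("pics/c1.png",W)
t=load("top1.npz");s=load("scene1.npz");T=cloud(t);S=cloud(s)
for nm,X in(("T",T),("S",S)):
    m=(abs(X[...,0]-590)<25)&(X[...,1]>30)&(X[...,1]<230)&(X[...,2]>87)&(X[...,2]<130)
    q=X[m];print(nm,"bar",len(q),np.median(q,0).round(1),np.polyfit(q[:,1],q[:,2],1))
    m=(abs(X[...,0]-595)<16)&(abs(X[...,1]+2)<16)&(X[...,2]>112)&(X[...,2]<145);q=X[m];print("stud",len(q),np.median(q,0).round(1),np.percentile(q[:,2],[50,90]))
E
```

```text
top (150, 130, 280, 210) 3.0615384615384613
top (325, 155, 385, 215) 4.966666666666667
scene (240, 130, 360, 240) 2.709090909090909
scene (155, 265, 205, 315) 5.96
T bar 869 [587.5 129.1  95.1] [4.05245891e-03 9.44055568e+01]
  return _methods._mean(a, axis=axis, dtype=dtype,
  ret = um.true_divide(
Traceback (most recent call last):
IndexError: index -1 is out of bounds for axis 0 with size 0
```

View pics/c1.png

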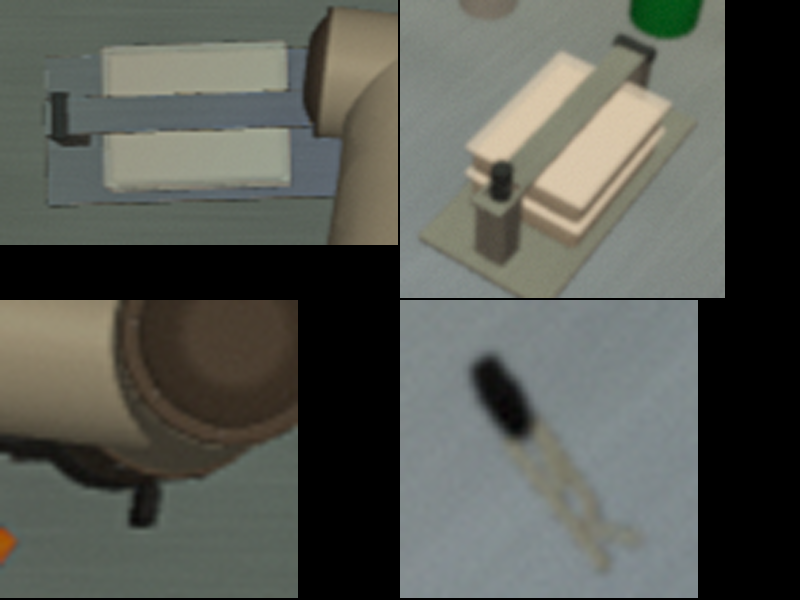

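The bar lies level and flat on its post with the stud standing through the eye (scene crop around (500,185)). The clip hasn't moved. Going down over its tab next.

Call:
{"name": "jog_arm", "arguments": {
  "plan": [
    [40, [-0.16, 0.81, 0], [0, 0, 0.19]],
    [40, [-0.16, 0.81, 0.5], [0, 0, 0.19]],
    [40, [-0.16, 0.81, 1], [0, 0, 0.19]],
    [40, [-0.16, 0.81, 1], [0, 0, 0.19]],
    [40, [-0.16, 0.81, 1], [0, 0, 0.19]]
  ]
}}

```text
clock: 7.08
position: [521.2, -293.8, 95.2]
ee_rot: [0.995, -0.098, 0.001, 0.001]
contact_force: [0.7, -0.4, 0.5]
gripper_width: 39.9
grasp_force: 0.0
```

```bash
python3 - <<'E'
from bench import *
from h import *
d=get_image("scene");np.savez("scene2.npz",**d)
cv2.imwrite("pics/s2.png",crop(d,120,220,240,320,5,0))
s=read_state();print(s["position"],s["ee_rot"],s["contact_force"])
E
```

```text
[ 521.43868914 -293.95059264   95.91658296] [ 9.95151307e-01 -9.83266648e-02  2.29091598e-03  7.02855161e-04] [-0.56691457  0.46713803 -0.3393091 ]
```

View pics/s2.png

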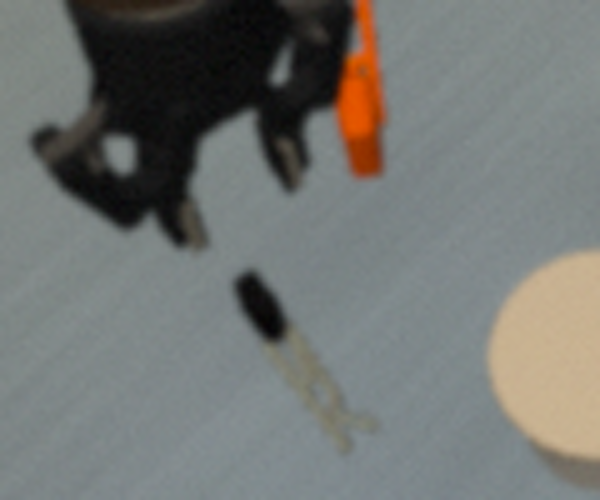

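Both fingertips straddle the tab's line, (190,240) and (290,180) in the crop, and the tab is at (262,305). The orange clip is well clear. Going down now.

Call:
{"name": "jog_arm", "arguments": {
  "plan": [
    [40, [-0.025, 0.023, 0.4], [0, 0, 0]],
    [40, [-0.025, 0.023, 0.7], [0, 0, 0]],
    [40, [-0.025, 0.023, 0.85], [0, 0, 0]],
    [40, [-0.025, 0.023, 0.91], [0, 0, 0]],
    [40, [-0.025, 0.023, 0.91], [0, 0, 0]]
  ]
}}

```text
clock: 7.75
position: [517.2, -296.1, 3.3]
ee_rot: [0.995, -0.099, 0.001, 0.0]
contact_force: [0.4, -0.2, 0.3]
gripper_width: 39.9
grasp_force: 0.0
```

Call:
{"name": "jog_arm", "arguments": {
  "plan": [
    [0, [0, 0, 0], [0, 0, 0]],
    [0, [0, 0, 0], [0, 0, 0]],
    [0, [0, 0, 0], [0, 0, 0]],
    [0, [0, 0, 0], [0, 0, 0]],
    [0, [0, 0, 0], [0, 0, 0]]
  ]
}}

```text
clock: 8.38
position: [517.1, -296.3, 3.5]
ee_rot: [0.995, -0.099, 0.001, 0.0]
contact_force: [-1.5, 0.4, 5.7]
gripper_width: 11.2
grasp_force: 59.2
```

Call:
{"name": "jog_arm", "arguments": {
  "plan": [
    [0, [0, 0, -0.2], [0, 0, 0]],
    [0, [0, 0, -0.5], [0, 0, -0.06]],
    [0, [0, 0, -0.8], [0, 0, -0.15]],
    [0, [0, 0, -1], [0, 0, -0.239]],
    [0, [0, 0, -1], [0, 0, -0.239]],
    [0, [0, 0, -1], [0, 0, -0.239]]
  ]
}}

```text
clock: 9.12
position: [515.4, -295.6, 101.1]
ee_rot: [1.0, 0.025, -0.001, -0.001]
contact_force: [-0.3, -0.0, -1.1]
gripper_width: 10.8
grasp_force: 58.4
```

Call:
{"name": "jog_arm", "arguments": {
  "plan": [
    [0, [-0.1, -0.3, -0.1], [0, 0, 0]],
    [0, [-0.1, -0.7, -0.2], [0, 0, 0]],
    [0, [-0.1, -1, -0.2], [0, 0, 0]]
  ]
}}

```text
clock: 9.5
position: [500.5, -195.4, 121.6]
ee_rot: [1.0, 0.025, -0.001, -0.0]
contact_force: [0.2, 0.2, -1.6]
gripper_width: 11.0
grasp_force: 58.6
```

Call:
{"name": "jog_arm", "arguments": {
  "plan": [
    [0, [-0.1, -0.4, 0], [0, 0, 0]],
    [0, [-0.2, -0.8, 0], [0, 0, 0]],
    [0, [-0.2, -1, 0], [0, 0, 0]],
    [0, [-0.2, -1, 0], [0, 0, 0]],
    [0, [-0.2, -1, 0], [0, 0, 0]]
  ]
}}

```text
clock: 10.12
position: [475.8, -98.1, 121.6]
ee_rot: [1.0, 0.025, -0.001, 0.0]
contact_force: [-0.5, -0.3, -0.4]
gripper_width: 11.0
grasp_force: 58.6
```

```bash
python3 - <<'E'
from bench import *
from h import *
s=read_state();print(s["position"],s["ee_rot"],s["contact_force"],s["gripper_width"])
W=np.zeros((600,800,3),np.uint8)
for n,y in(("top",0),("scene",300)):
    d=get_image(n);np.savez(f"{n}3.npz",**d)
    E=d["extrinsics"];p=np.array(s["position"])+[60,-6,0];c=E[:3,:3].T@(p-E[:3,3]);c=d["intrinsics"]@c;c=(c/c[2])[:2].astype(int)
    x0,y0=c[0]-40,c[1]-30;print(n,x0,y0)
    W[y:y+300,:400]=crop(d,x0,y0,x0+80,y0+60,5,0)
    a,b,z=(235,145,4) if n=="top" else (240,180,4)
    W[y:y+300,400:]=crop(d,(235 if n=="top" else 235),(140 if n=="top" else 165),(235 if n=="top" else 235)+80,(140 if n=="top" else 165)+60,5,0)
cv2.imwrite("pics/c3.png",W)
E
```

```text
[475.80933598 -98.09197004 121.58126337] [ 9.99680611e-01  2.52605594e-02 -7.58002556e-04  7.29901054e-05] [-0.47783384 -0.31039289 -0.42341106] 10.99380922990096
top 252 154
scene 190 175
```

View pics/c3.png

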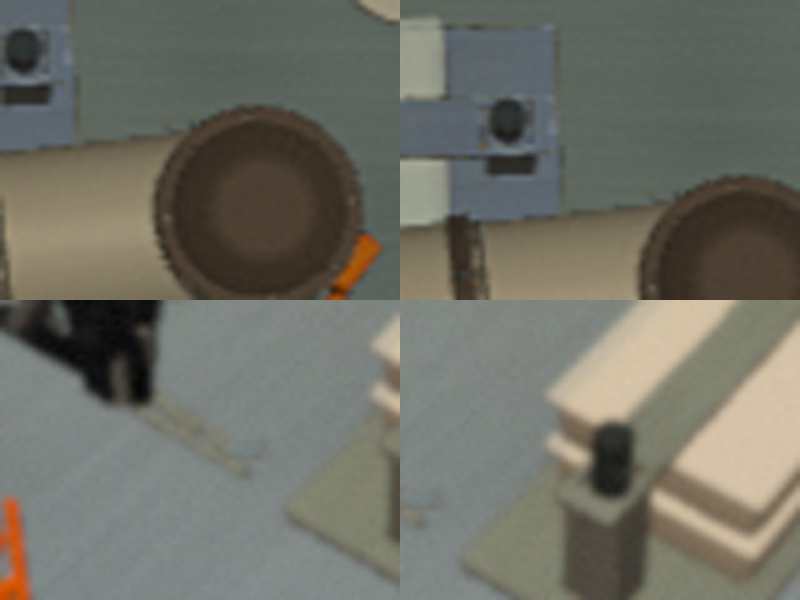

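Scene crop: the clip is held straight, with its leg tip at about (247,472), pixel (239,209). The stud top is at (613,435), pixel (277,192). The top view hides the clip under the wrist, with the stud at pixel (256,164).

```bash
cat >> h.py <<'E'
def proj(d,p):
    E=d["extrinsics"];c=d["intrinsics"]@(E[:3,:3].T@(np.array(p,float)-E[:3,3]));return (c/c[2])[:2]
E
python3 - <<'E'
from h import *
t=load("top3.npz");s=load("scene3.npz")
p=[556,-100,120.6]
print("pred tip",proj(t,p),proj(s,p),"obs S 239,209")
for e in([1,0,0],[0,1,0],[0,0,1]):print(proj(s,np.add(p,e))-proj(s,p))
# stud: edges by darkness in both views
for n,d,b in(("T",t,(250,156,264,172)),("S",s,(268,185,288,204))):
    g=d["img"][b[1]:b[3],b[0]:b[2]].max(-1);print(n);print(g)
S=cloud(s);T=cloud(t)
for X in(S,T):
    m=(abs(X[...,0]-595)<18)&(abs(X[...,1]+2)<18)&(X[...,2]>112)&(X[...,2]<145);q=X[m];print(len(q),np.median(q,0).round(1),np.percentile(q[:,2],[50,80,90]))
E
```

```text
pred tip [291.06387866 177.75666852] [237.70795719 208.55323995] obs S 239,209
[0.31915944 0.20850169]
[ 0.28223707 -0.25271329]
[-0.01619278 -0.27318213]
T
[[108 106 108 107 107 109 109 111 110 112 111 110 112 111]
 [106 107 109 109 109 108 111 110 110 109 109 109 110 110]
 [109 108 108 108 111 112 108 110 111 112 110 108 110 112]
 [117 108 110 103 101  97  91 104 125 120 108 111 120 123]
 [116 115 115 104  66  49  47  50  66  91  88  86 108 112]
 [103  88  83  65  46  47  48  49  45  74  95  87 109 110]
 [113 104  91  62  49  53  53  51  48  58  74  84 112 111]
 [116 108  85  56  50  52  52  51  50  56  68  83 110 110]
 [115 105  85  53  49  51  54  50  47  54  71  86 111 111]
 [106  84  80  56  41  44  50  47  46  62  95  97 112 111]
 [106  79  78  59  32  32  37  35  34  70 103  99 111 110]
 [ 99  80  91  95  51  35  34  34  49  85 101  99 121 112]
 [100  87  87 111 105  81  56  66  86 110 103 102 120 113]
 [ 99  94  96 107 117 115 105 106 109 117 126 124 113 112]
 [110  96 116 119 119 123 130 126 122 111  96  93  91  92]
 [ 74  75  62  48  48  51  52  53  50  45  40  47  80 110]
[... 1047 characters left out ...]
94  46  31  32  31  32  32  44  75 106 113 121 122
  118 115]
 [124 133 140 139 112  76  42  33  35  34  36  38  51  77  94 105 115 117
  111 104]
 [116 119 123 116  92  61  34  33  35  38  39  44  57  81 101 110 114 113
  104 104]
 [116 118 117 104  84  56  37  33  33  35  41  41  55  86 110 119 115 111
  104 107]
 [124 126 115 103  91  61  40  31  35  33  37  37  56  90 115 118 110 108
  112 116]
 [127 126 122 117 107  75  45  34  35  33  31  40  63  97 114 114 106 120
  134 133]
 [128 130 130 128 120  95  70  51  41  43  42  55  83 105 109 100 105 141
  170 164]]
68 [601.7  -6.1 125.7] [125.71557528 127.87438509 128.37311422]
42 [594.6  -1.8 127.3] [127.29456397 128.8442991  129.93318173]
```

```bash
python3 - <<'E'
from h import *
from scipy.optimize import least_squares
t=load("top3.npz");s=load("scene3.npz")
print(plane(t,255.9,162.6,128))
print(tri((t,255.9,162.6),(s,277.3,192.2)))
def f(x):return [*(proj(t,[x[0],x[1],128])-[255.9,162.6]),proj(s,[x[0],x[1],118])[0]-277.3]
r=least_squares(f,[595,-2]);print(r.x,r.fun)
# bar midline & yaw via top colour: bar at z=96 edges over boxes
g=t["img"].astype(int);T=cloud(t)
for v in range(0,1):
    pts=[]
    for u in range(190,240,5):
        col=np.median(t["img"][:,u-2:u+3],axis=1).max(-1).astype(int)
        rows=[r for r in range(148,182) if col[r]<150];pts.append((u,min(rows),max(rows)))
    print(pts)
    A=np.array([plane(t,u,(a+b)/2,96) for u,a,b in pts]);print(np.polyfit(A[:,1],A[:,0],1))
E
```

```text
[595.50771992  -1.43160573 128.        ]
[596.74499377  -1.17946037 122.19350786]
[596.26287436  -0.86334371] [-0.19970908 -0.27329244 -0.29600168]
[(190, 148, 173), (195, 161, 173), (200, 161, 173), (205, 161, 172), (210, 160, 172), (215, 160, 172), (220, 160, 172), (225, 160, 172), (230, 160, 171), (235, 159, 171)]
[1.03006740e-02 5.88695808e+02]
```

Call:
{"name": "jog_arm", "arguments": {
  "plan": [
    [0, [0, -0.4, 0], [0, 0, 0]],
    [0, [0.05, -0.8, 0], [0, 0, 0]],
    [0, [0.05, -0.968, 0.136], [0, 0, 0]],
    [0, [0.05, -0.968, 0.136], [0, 0, 0]],
    [0, [0.05, -0.968, 0.136], [0, 0, 0]]
  ]
}}

```text
clock: 10.85
position: [475.9, -1.7, 108.3]
ee_rot: [1.0, 0.025, -0.001, 0.0]
contact_force: [0.1, -0.4, -0.3]
gripper_width: 11.1
grasp_force: 58.7
```

```bash
python3 - <<'E'
from bench import *
from h import *
s=read_state();print(s["position"],s["ee_rot"],s["contact_force"])
d=get_image("scene");np.savez("scene4.npz",**d);print(proj(d,[596,-1.3,107]),proj(d,s["position"]+np.array([80.2,-2,-1])))
t=get_image("top");np.savez("top4.npz",**t);print(proj(t,s["position"]+np.array([80.2,-2,-1])))
W=np.vstack([crop(d,235,165,315,225,8,0)[:360],crop(t,225,145,305,175,8,0)]);cv2.imwrite("pics/c4.png",W)
E
```

```text
[475.89590268  -1.68858426 108.29315054] [ 9.99684752e-01  2.51002462e-02 -5.55222467e-04  2.56082096e-04] [ 0.08762539 -0.41097421 -0.32380018]
[276.64734584 196.24901725] [263.43568923 189.14698363]
[256.40965327 177.68465037]
```

View pics/c4.png

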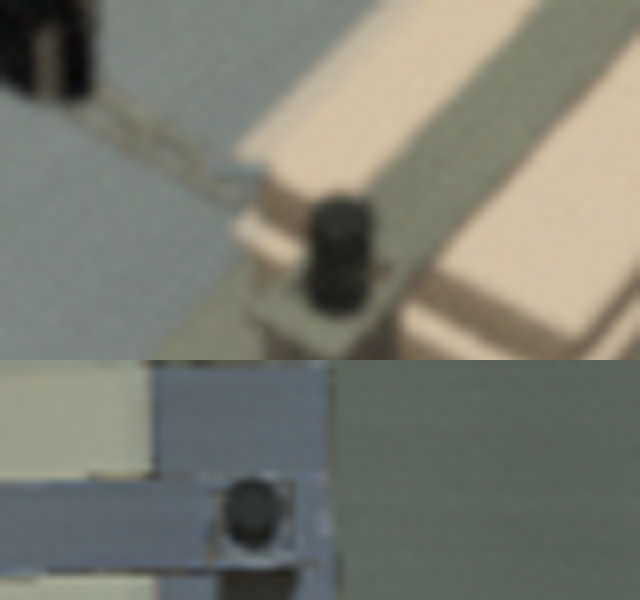

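The leg tip shows at crop (230,200), pixel (263,189.5), which matches my prediction. The stud is 30 mm ahead, with its centre at top pixel (256,163.5). I'll approach and feel for the hole.

Call:
{"name": "jog_arm", "arguments": {
  "plan": [
    [0, [0.08, 0, 0], [0, 0, 0]],
    [0, [0.16, 0, 0], [0, 0, 0]],
    [0, [0.2, 0, 0], [0, 0, 0]],
    [0, [0.23, 0, 0], [0, 0, 0]],
    [0, [0.25, 0, 0], [0, 0, 0]],
    [0, [0.25, 0, 0], [0, 0, 0]]
  ]
}}

```text
clock: 11.7
position: [501.1, 0.4, 108.7]
ee_rot: [1.0, 0.026, -0.0, 0.0]
contact_force: [-0.1, 0.1, -0.4]
gripper_width: 10.7
grasp_force: 58.7
```

Call:
{"name": "jog_arm", "arguments": {
  "plan": [
    [0, [0.01, 0, 0], [0, 0, 0]],
    [0, [0.02, 0, 0], [0, 0, 0]],
    [0, [0.03, 0, 0], [0, 0, 0]],
    [0, [0.04, 0, 0], [0, 0, 0]]
  ]
}}

```text
clock: 12.2
position: [505.2, 0.6, 108.7]
ee_rot: [1.0, 0.026, 0.0, -0.0]
contact_force: [0.7, 0.4, -0.1]
gripper_width: 10.8
grasp_force: 58.7
```

Call:
{"name": "jog_arm", "arguments": {
  "plan": [
    [0, [0.01, 0, 0], [0, 0, 0]],
    [0, [0.02, 0, 0], [0, 0, 0]],
    [0, [0.02, 0, 0], [0, 0, 0]]
  ]
}}

```text
clock: 12.58
position: [507.2, 0.7, 108.7]
ee_rot: [1.0, 0.026, -0.0, 0.0]
contact_force: [0.4, 0.3, 0.0]
gripper_width: 11.1
grasp_force: 58.7
```

Call:
{"name": "jog_arm", "arguments": {
  "plan": [
    [0, [0.01, 0, 0], [0, 0, 0]],
    [0, [0.02, 0, 0], [0, 0, 0]],
    [0, [0.02, 0, 0], [0, 0, 0]]
  ]
}}

```text
clock: 12.95
position: [508.2, 0.6, 108.5]
ee_rot: [1.0, 0.025, -0.001, 0.0]
contact_force: [-3.3, -0.3, 0.7]
gripper_width: 11.0
grasp_force: 58.8
```

Call:
{"name": "jog_arm", "arguments": {
  "plan": [
    [0, [0.01, 0, 0], [0, 0, 0]],
    [0, [0.02, 0, 0], [0, 0, 0]],
    [0, [0.02, 0, 0], [0, 0, 0]]
  ]
}}

```text
clock: 13.32
position: [511.7, 0.6, 108.6]
ee_rot: [1.0, 0.025, 0.0, 0.0]
contact_force: [1.0, -3.3, -1.6]
gripper_width: 11.1
grasp_force: 58.6
```

It touched at about 508 and then slipped in, with the force asking for a small shift to -y and down. Easing over and continuing.

Call:
{"name": "jog_arm", "arguments": {
  "plan": [
    [0, [0, 0.005, 0.003], [0, 0, 0]],
    [0, [0.01, 0.007, 0.004], [0, 0, 0]],
    [0, [0.02, 0.007, 0.004], [0, 0, 0]],
    [0, [0.02, 0.007, 0.004], [0, 0, 0]]
  ]
}}

```text
clock: 13.82
position: [513.2, 0.3, 108.3]
ee_rot: [1.0, 0.026, 0.0, 0.0]
contact_force: [-1.3, -2.0, -0.3]
gripper_width: 11.0
grasp_force: 58.8
```

Call:
{"name": "jog_arm", "arguments": {
  "plan": [
    [0, [0.01, 0, 0], [0, 0, 0]],
    [0, [0.02, 0, 0], [0, 0, 0]],
    [0, [0.02, 0, 0], [0, 0, 0]]
  ]
}}

```text
clock: 14.2
position: [515.2, 0.4, 108.3]
ee_rot: [1.0, 0.026, 0.0, 0.0]
contact_force: [-1.1, -2.7, 0.0]
gripper_width: 10.6
grasp_force: 58.8
```

Call:
{"name": "jog_arm", "arguments": {
  "plan": [
    [0, [0, 0.006, 0], [0, 0, 0]],
    [0, [0.02, 0.006, 0], [0, 0, 0]],
    [0, [0.04, 0.006, 0], [0, 0, 0]],
    [0, [0.05, 0.006, 0], [0, 0, 0]],
    [0, [0.05, 0.006, 0], [0, 0, 0]]
  ]
}}

```text
clock: 14.82
position: [518.3, 0.1, 108.2]
ee_rot: [1.0, 0.026, -0.002, 0.0]
contact_force: [-6.1, 0.4, 3.5]
gripper_width: 10.8
grasp_force: 59.5
```

Call:
{"name": "jog_arm", "arguments": {
  "plan": [
    [0, [0.01, 0, 0], [0, 0, 0]],
    [0, [0.02, 0, 0], [0, 0, 0]],
    [0, [0.03, 0, 0], [0, 0, 0]],
    [0, [0.03, 0, 0], [0, 0, 0]]
  ]
}}

```text
clock: 15.32
position: [518.9, -0.1, 108.1]
ee_rot: [1.0, 0.026, -0.005, 0.0]
contact_force: [-12.4, 2.5, 8.0]
gripper_width: 11.0
grasp_force: 60.1
```

```bash
python3 - <<'E'
from bench import *
from h import *
s=read_state();print(s["position"],s["ee_rot"],s["contact_force"],s["wrist_torque"])
d=get_image("scene");np.savez("scene5.npz",**d)
a=np.array([.9987,.0505,0])
for k in(10,35,60,80):print(k,proj(d,s["position"]+a*k+np.array([.3,-6,-1])))
cv2.imwrite("pics/c5.png",crop(d,245,165,305,210,13,0))
E
```

```text
[ 5.18919628e+02 -1.03319270e-01  1.08140581e+02] [ 9.99662364e-01  2.55861112e-02 -4.50840832e-03  4.28600954e-04] [-12.40768042   2.54268275   8.01875056] [0.52320014 3.17194143 0.1568092 ]
10 [254.70076343 184.65320152]
35 [262.67622002 188.97632745]
60 [270.822013   193.39178484]
80 [277.46498824 196.9926343 ]
```

View pics/c5.png

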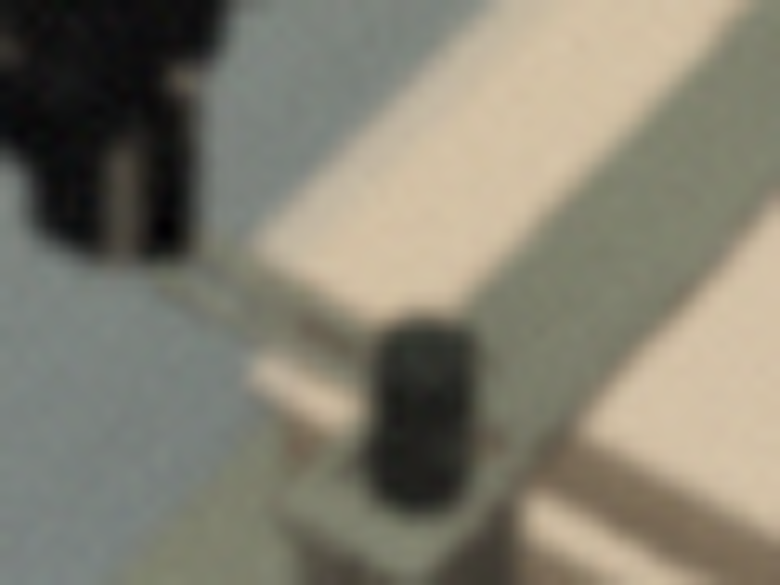

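The leg runs into the stud at mid-height, crop (375,350). The geometry puts the tip about 3 mm past the stud's centre, so the sprung leg is starting to ride. I'll relieve the upward force and go on in small steps.

Call:
{"name": "jog_arm", "arguments": {
  "plan": [
    [0, [0, -0.002, -0.005], [0, 0, 0]],
    [0, [0, -0.003, -0.008], [0, 0, 0]],
    [0, [0, -0.003, -0.008], [0, 0, 0]]
  ]
}}

```text
clock: 15.75
position: [518.9, 0.0, 108.4]
ee_rot: [1.0, 0.025, -0.005, 0.0]
contact_force: [-10.6, 1.0, 5.4]
gripper_width: 11.3
grasp_force: 59.6
```

Call:
{"name": "jog_arm", "arguments": {
  "plan": [
    [0, [0, 0, -0.002], [0, 0.01, 0]],
    [0, [0.01, 0, -0.002], [0, 0.01, 0]],
    [0, [0.02, 0, -0.002], [0, 0.01, 0]],
    [0, [0.02, 0, -0.002], [0, 0.01, 0]]
  ]
}}

```text
clock: 16.25
position: [519.5, -0.0, 108.0]
ee_rot: [1.0, 0.025, -0.001, 0.001]
contact_force: [-12.7, 1.4, 6.2]
gripper_width: 10.9
grasp_force: 59.7
```

Call:
{"name": "jog_arm", "arguments": {
  "plan": [
    [0, [0, 0, -0.008], [0, 0, 0]],
    [0, [0, 0, -0.012], [0, 0, 0]],
    [0, [0, 0, -0.012], [0, 0, 0]],
    [0, [0.01, 0, -0.012], [0, 0, 0]],
    [0, [0.01, 0, -0.012], [0, 0, 0]]
  ]
}}

```text
clock: 16.88
position: [519.7, 0.0, 108.5]
ee_rot: [1.0, 0.025, -0.002, 0.001]
contact_force: [-13.0, 1.7, 2.8]
gripper_width: 11.0
grasp_force: 59.4
```

Call:
{"name": "jog_arm", "arguments": {
  "plan": [
    [0, [0.005, 0, -0.003], [0, 0, 0]],
    [0, [0.01, 0, -0.005], [0, 0, 0]],
    [0, [0.015, 0, -0.005], [0, 0, 0]],
    [0, [0.015, 0, -0.005], [0, 0, 0]]
  ]
}}

```text
clock: 17.38
position: [520.3, -0.0, 108.6]
ee_rot: [1.0, 0.025, -0.003, 0.001]
contact_force: [-13.6, 2.5, 3.4]
gripper_width: 11.0
grasp_force: 59.3
```

Call:
{"name": "jog_arm", "arguments": {
  "plan": [
    [0, [0.005, 0.002, -0.002], [0, 0, 0]],
    [0, [0.01, 0.004, -0.004], [0, 0.003, 0]],
    [0, [0.015, 0.004, -0.004], [0, 0.003, 0]],
    [0, [0.02, 0.004, -0.004], [0, 0.003, 0]],
    [0, [0.02, 0.004, -0.004], [0, 0.003, 0]]
  ]
}}

```text
clock: 18.0
position: [523.2, 0.1, 108.9]
ee_rot: [1.0, 0.025, -0.001, 0.0]
contact_force: [-11.0, 3.4, 0.2]
gripper_width: 11.2
grasp_force: 58.9
```

Call:
{"name": "jog_arm", "arguments": {
  "plan": [
    [0, [0.01, -0.004, 0], [0, 0, 0]],
    [0, [0.02, -0.006, 0], [0, 0, 0]],
    [0, [0.03, -0.006, 0], [0, 0, 0]],
    [0, [0.03, -0.006, 0], [0, 0, 0]]
  ]
}}

```text
clock: 18.5
position: [527.4, 0.8, 109.3]
ee_rot: [1.0, 0.025, 0.001, 0.0]
contact_force: [-6.5, 0.2, -1.7]
gripper_width: 10.7
grasp_force: 58.6
```

Call:
{"name": "jog_arm", "arguments": {
  "plan": [
    [0, [0.01, 0, 0], [0, 0, 0]],
    [0, [0.02, 0, 0], [0, 0, 0]],
    [0, [0.03, 0, 0], [0, 0, 0]],
    [0, [0.03, 0, 0], [0, 0, 0]]
  ]
}}

```text
clock: 19.0
position: [531.9, 1.0, 109.9]
ee_rot: [1.0, 0.025, 0.002, 0.0]
contact_force: [-8.1, 0.0, -1.6]
gripper_width: 11.3
grasp_force: 58.8
```

Call:
{"name": "jog_arm", "arguments": {
  "plan": [
    [0, [0.01, 0, 0.004], [0, -0.003, 0]],
    [0, [0.02, 0, 0.006], [0, -0.005, 0]],
    [0, [0.03, 0, 0.006], [0, -0.005, 0]],
    [0, [0.03, 0, 0.006], [0, -0.005, 0]]
  ]
}}

```text
clock: 19.5
position: [533.4, 1.0, 109.0]
ee_rot: [1.0, 0.025, -0.002, 0.0]
contact_force: [-9.2, 2.1, -0.1]
gripper_width: 11.0
grasp_force: 59.1
```

Call:
{"name": "jog_arm", "arguments": {
  "plan": [
    [0, [0.01, 0, 0], [0, 0, 0]],
    [0, [0.02, 0, 0], [0, 0, 0]],
    [0, [0.025, 0, 0], [0, 0, 0]],
    [0, [0.025, 0, 0], [0, 0, 0]]
  ]
}}

```text
clock: 20.0
position: [537.5, 1.2, 109.3]
ee_rot: [1.0, 0.025, -0.0, 0.0]
contact_force: [-6.9, -0.6, -0.8]
gripper_width: 10.7
grasp_force: 58.7
```

Call:
{"name": "jog_arm", "arguments": {
  "plan": [
    [0, [0.01, 0, 0], [0, 0, 0]],
    [0, [0.02, 0, 0], [0, 0, 0]],
    [0, [0.02, 0, 0], [0, 0, 0]]
  ]
}}

```text
clock: 20.38
position: [540.3, 1.4, 109.7]
ee_rot: [1.0, 0.025, 0.001, 0.0]
contact_force: [-5.1, 0.0, -0.7]
gripper_width: 11.0
grasp_force: 58.8
```

Call:
{"name": "jog_arm", "arguments": {
  "plan": [
    [0, [0.01, 0, 0], [0, 0, 0]],
    [0, [0.02, 0, 0], [0, 0, 0]],
    [0, [0.02, 0, 0], [0, 0, 0]]
  ]
}}

```text
clock: 20.75
position: [543.6, 1.6, 110.2]
ee_rot: [1.0, 0.025, 0.002, 0.0]
contact_force: [-5.0, -1.2, -1.9]
gripper_width: 10.8
grasp_force: 58.7
```

Call:
{"name": "jog_arm", "arguments": {
  "plan": [
    [0, [0.005, 0, 0.004], [0, -0.003, 0]],
    [0, [0.012, 0, 0.006], [0, -0.003, 0]],
    [0, [0.012, 0, 0.006], [0, -0.003, 0]]
  ]
}}

```text
clock: 21.12
position: [544.7, 1.6, 110.1]
ee_rot: [1.0, 0.025, 0.001, 0.0]
contact_force: [-7.1, -0.5, 0.1]
gripper_width: 11.1
grasp_force: 59.1
```

Call:
{"name": "jog_arm", "arguments": {
  "plan": [
    [0, [0.005, 0, 0], [0, 0, 0]],
    [0, [0.01, 0, 0], [0, 0, 0]],
    [0, [0.01, 0, 0], [0, 0, 0]]
  ]
}}

```text
clock: 21.5
position: [544.9, 1.6, 110.1]
ee_rot: [1.0, 0.025, -0.0, 0.0]
contact_force: [-8.6, -0.5, 1.7]
gripper_width: 11.1
grasp_force: 59.2
```

Call:
{"name": "jog_arm", "arguments": {
  "plan": [
    [0, [0.005, 0, 0], [0, 0, 0]],
    [0, [0.01, 0, 0], [0, 0, 0]],
    [0, [0.01, 0, 0], [0, 0, 0]]
  ]
}}

```text
clock: 21.88
position: [545.1, 1.6, 110.0]
ee_rot: [1.0, 0.025, -0.001, 0.0]
contact_force: [-9.8, -0.5, 3.5]
gripper_width: 10.9
grasp_force: 59.5
```

```bash
python3 - <<'E'
from bench import *
from h import *
s=read_state();print(s["position"],s["contact_force"],s["wrist_torque"])
d=get_image("scene");np.savez("scene6.npz",**d)
a=np.array([.9987,.0505,0])
for k in(50,80):print(k,proj(d,s["position"]+a*k+np.array([.3,-6,-1])))
cv2.imwrite("pics/c6.png",crop(d,255,170,315,215,13,0))
E
```

```text
[545.14868384   1.58858514 110.0496684 ] [-9.82123179 -0.47495462  3.49223809] [0.06817871 2.89944782 0.03261829]
50 [276.33322729 195.71380497]
80 [286.49686503 201.21433331]
```

View pics/c6.png

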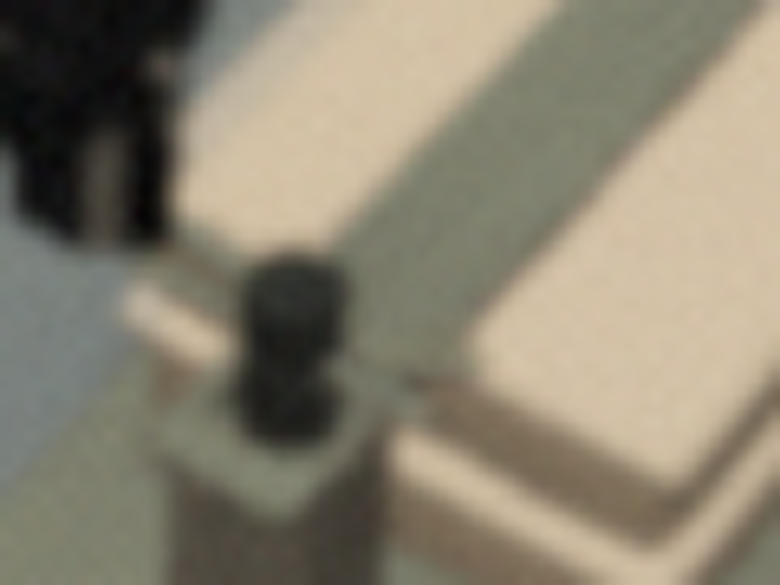

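The leg comes out beyond the stud at crop (420,380), with its tip about 30 mm past the stud axis. One more small press will confirm the solid stop, and then I'll ease off.

Call:
{"name": "jog_arm", "arguments": {
  "plan": [
    [0, [0.005, 0, -0.003], [0, 0.003, 0]],
    [0, [0.01, 0, -0.005], [0, 0.005, 0]],
    [0, [0.015, 0, -0.005], [0, 0.005, 0]],
    [0, [0.015, 0, -0.005], [0, 0.005, 0]]
  ]
}}

```text
clock: 22.42
position: [545.3, 1.5, 110.0]
ee_rot: [1.0, 0.025, 0.0, 0.0]
contact_force: [-13.1, 0.8, 3.3]
gripper_width: 10.7
grasp_force: 59.4
```

Call:
{"name": "jog_arm", "arguments": {
  "plan": [
    [0, [-0.01, 0, 0], [0, 0, 0]],
    [0, [-0.02, 0, 0], [0, 0, 0]],
    [0, [-0.03, 0, 0], [0, 0, 0]],
    [0, [-0.03, 0, 0], [0, 0, 0]]
  ]
}}

```text
clock: 22.92
position: [545.2, 1.7, 110.0]
ee_rot: [1.0, 0.025, 0.003, 0.0]
contact_force: [-4.8, -1.1, -4.8]
gripper_width: 11.0
grasp_force: 58.4
```

Call:
{"name": "jog_arm", "arguments": {
  "plan": [
    [0, [-0.01, 0, 0.005], [0, -0.005, 0]],
    [0, [-0.017, -0.002, 0.008], [0, -0.005, 0]],
    [0, [-0.017, -0.002, 0.008], [0, -0.005, 0]]
  ]
}}

```text
clock: 23.3
position: [545.2, 1.8, 110.0]
ee_rot: [1.0, 0.025, 0.003, 0.0]
contact_force: [-2.7, -2.4, -3.3]
gripper_width: 10.9
grasp_force: 58.5
```

Call:
{"name": "jog_arm", "arguments": {
  "plan": [
    [0, [-0.005, 0.004, 0.005], [0, -0.003, 0]],
    [0, [-0.01, 0.006, 0.01], [0, -0.005, 0]],
    [0, [-0.01, 0.006, 0.01], [0, -0.005, 0]]
  ]
}}

```text
clock: 23.68
position: [545.1, 1.7, 109.9]
ee_rot: [1.0, 0.026, 0.001, -0.0]
contact_force: [-3.9, -1.7, 0.0]
gripper_width: 11.0
grasp_force: 59.1
```

Call:
{"name": "jog_arm", "arguments": {
  "plan": [
    [14, [-0.005, 0.002, 0], [0, 0, 0]],
    [20, [-0.005, 0.002, 0], [0, 0, 0]],
    [35, [-0.005, 0.002, 0], [0, 0, 0]],
    [40, [-0.005, 0.002, 0], [0, 0, 0]],
    [40, [-0.005, 0.002, 0], [0, 0, 0]]
  ]
}}

```text
clock: 24.3
position: [543.8, 1.3, 109.2]
ee_rot: [1.0, 0.026, 0.0, -0.0]
contact_force: [-0.2, 0.7, 0.1]
gripper_width: 40.3
grasp_force: 0.0
```

Call:
{"name": "jog_arm", "arguments": {
  "plan": [
    [40, [0, 0, -0.1], [0, 0, 0]],
    [40, [0, 0, -0.3], [0, 0, 0]],
    [40, [0, 0, -0.7], [0, 0, 0]],
    [40, [0, 0, -1], [0, 0, 0]],
    [40, [0, 0, -1], [0, 0, 0]]
  ]
}}

```text
clock: 24.92
position: [545.4, 1.5, 212.8]
ee_rot: [1.0, 0.026, 0.004, -0.001]
contact_force: [-0.2, -0.3, -0.1]
gripper_width: 40.2
grasp_force: 0.0
```

Call:
{"name": "jog_arm", "arguments": {
  "plan": [
    [40, [-0.5, 0, 0], [0, 0, 0]],
    [40, [-1, 0, 0], [0, 0, 0]],
    [40, [-1, 0, 0], [0, 0, 0]],
    [40, [-1, 0, 0], [0, 0, 0]]
  ]
}}

```text
clock: 25.42
position: [444.1, -3.8, 209.4]
ee_rot: [1.0, 0.026, 0.001, -0.0]
contact_force: [0.6, -0.3, 0.4]
gripper_width: 40.5
grasp_force: 0.0
```

Call:
{"name": "jog_arm", "arguments": {
  "plan": [
    [40, [-0.5, 0, 0], [0, 0, 0]],
    [40, [-0.9, 0, 0], [0, 0, 0]],
    [40, [-0.9, 0, 0], [0, 0, 0]],
    [40, [-0.9, 0, 0], [0, 0, 0]]
  ]
}}

```text
clock: 25.92
position: [355.3, -8.1, 209.5]
ee_rot: [1.0, 0.026, 0.001, -0.0]
contact_force: [0.5, 1.6, -0.1]
gripper_width: 40.3
grasp_force: 0.0
```

```bash
python3 - <<'E'
from bench import *
from h import *
W=np.zeros((600,600,3),np.uint8)
for n,y,b in(("top",0,(215,140,275,170)),("scene",300,(250,175,310,205))):
    d=get_image(n);np.savez(f"{n}7.npz",**d);W[y:y+300]=crop(d,*b,10,0)
    print(n,proj(d,[546,-2.5,120]),proj(d,[626,0,107]))
cv2.imwrite("pics/c7.png",W)
E
```

```text
top [255.93573913 180.68830731] [255.57087991 153.1179973 ]
scene [260.64032345 183.53011648] [286.75855948 201.80689609]
```

View pics/c7.png

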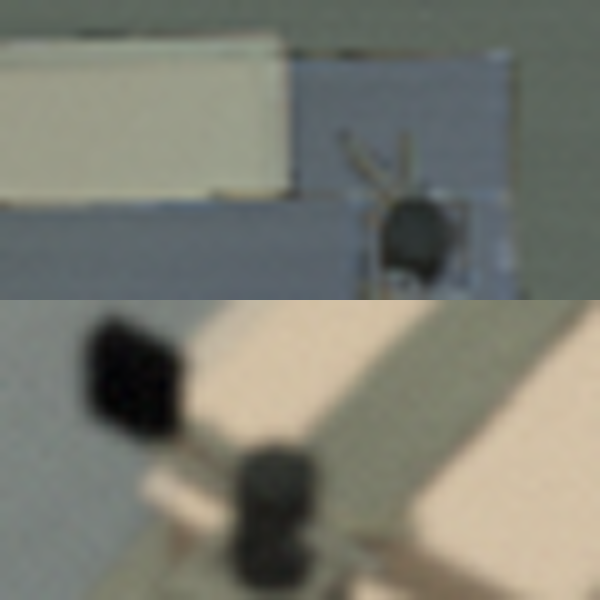

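Top view: the straight leg's tip is at (405,133), pixel (255,152.8), against 153.1 expected when home. The sprung leg's end is 17 mm from it, as it was when free, so it has closed round the stud. The scene view shows the tab upright and the clip staying on the stud. Handing in.

```bash
python3 -c "
from bench import *
print(job_done())"
```

```text
the job is handed in; nothing more can be done
None
```

The job is handed in: the bar is down with the stud through its eye, and the clip is pushed home against its stop with the sprung leg closed round the stud. It is released with the arm clear; the sprayer and tubs weren't re-checked afterwards, but no move went near them.

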